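# Open the shielded vial store with its lever

## Robot

A 6-joint arm with a two-finger parallel gripper is mounted at the origin on a cart in front of the work surface, level with it; the furniture and walls round the work are solid. World frame = base frame: x ahead of the robot, y to its left, z up, the work surface at z = 0. Lengths are in m, angles in rad, forces in N, time in s.
With the tool pointing down it reaches from about 0.375 to 0.9 m from the base axis. Payload 3.1 kg.
Tool frame: the origin (TCP) lies between the finger pads; the fingertips stand 11 mm ahead of it and the grasp point (between the pads) lies 8 mm behind it; z points along the fingers, y is the direction in which the jaws open and shut (so a half turn about z gives the same grasp; the last joint's range is limited). The gripper opens to 85 mm and grips with 20 to 120 N. Pads are 22 mm wide; open, the fingers measure 114 mm over their backs; the gripper's body (76 mm by 85 mm) begins 54 mm behind the grasp point. The pads swing forward as they close: fully open they stand 13 mm farther back than shut.
Start: joints at [1.103, 0.527, 1.433, -0, 1.181, -0.178], TCP at [0.179, 0.599, 0.242] pointing down, gripper open.
Joint ranges: [-3.08, 3.08], [-0.75, 2.2], [0.22, 2.44], [-1.43, 4.57], [0, 2.65], [-2.85, 2.85]. Speed limits (rad/s): [2.79, 2.79, 3.14, 3.14, 3.14, 3.14].

## Interface

Orientations are given as a unit quaternion [x, y, z, w].
In Python, from station import manip gives the robot as it stands.
- The arm moves only by the tool move_arm, never from a script. Its argument "deltas" is a list of rows, each a list of 5 numbers: the shift along the tool's x, y, z in units of 40 cm (1.0 is 40 cm), then the turn about the tool's z in units of 0.5 rad (1.0 is 0.5 rad), then the opening in per cent of the stroke, from 0 (shut) to 100 (fully open). In form: [[x, y, z, twist, grip], ...]. A call has exactly 8 rows; each row is the pose to reach, as a shift and turn from the pose commanded when the call began, along the tool's axes at that moment; what a row does not reach only later rows make up. A row lasts 1/12 s, in which the tool goes at most 41.7 mm and 7.16 degrees, less where a joint would pass 70% of its speed; a pose out of reach is approached as far as the arm can. A call with a number of a shift or a turn outside -1 to 1 is refused whole. A call with a gripper value outside its range is refused whole. The fingers move at their own pace and stop on an object; "force" is the grip in N (left out, the last holds). Time passes only in rows, so rows that repeat a pose let the fingers close, or fill a call up. It gives the time, the measured TCP pose, the force and the opening at its end, in the units of the state.
- manip.sense(): the state, without advancing time (a new reading comes with each control period).
- manip.snapshot(name): name is "scene" or "side" or "wrist"; returns (picture, depth): 400x640x3 uint8, red, green, blue; 400x640 float32, m along the optical axis (not along the pixel's ray), 0 where there is no reading.
- manip.get_calibration(name): a dict with "vfov" (degrees; the focal length in pixels is half the picture's height over the tangent of half this angle, whatever the lens; pixels are square), "cx", "cy" (the principal point, pixels), "D" ([k1, k2, p1, p2, k3] as OpenCV has them; the pictures are not rectified), "pose" (4x4, takes a point from camera to world coordinates). Camera axes: x right, y down, z forward; pixel columns grow to the right and rows downward; lengths in m; the calibration is good to about 2 mm. A picture is of the moment at which its call begins: read the wrist's pose just before it. get_calibration takes no time and is no camera call; for the wrist camera it gives the pose at the moment of the call.
- manip.sign_off(): hands the job in, once; it reports no verdict.
The state is a dict: "t": time; "q": joint angles; "qd": joint speeds; "tau": joint torques, N m; "tcp_pos": TCP position; "tool_rot": TCP orientation; "force": force on the tool from outside, world axes, zero at the start; "ft_torque": the same for the moment, N m; "finger_gap": opening from 0.0 (shut) to 1.0 (fully open).
Only numpy, scipy, OpenCV 4.12 (cv2) and the standard library are available. Lean on these libraries where they do the work, as an engineer would, in place of code of your own. Each camera call takes 0.05 s, during which the arm holds its last target.

## Task

Open the shielded vial store on the bench and keep it open for a colleague: push the sliding stop fully in, away from you, so that it no longer blocks the lever, then gently press the long end of the lever down until it comes to rest on the rubber-topped pillar and its short end has raised the heavy lid. Do not touch the lid, do not lift the lever out of its cradle, and leave the other things on the bench where they are. The program finishes while still holding the lever down with the lid raised.

Things in the scene. Friction and masses are not known exactly. Their poses are not given: they have to be found in the camera images.
- store: Vial store, fixed: steel base plate 110 x 425 x 8 mm with, in a row along its y, a grey open well (100 x 90 mm, 106 mm high, centre at y +160 mm), the lever cradle (two cheeks with slots open upward, y 0) and a rubber-topped pillar (50 mm high, y -165 mm) where the lever ends its travel. Origin: on the bench under the lever's pin; x away from the robot, y to the left towards the well, turned by yaw -0.2 to 0.35 rad.
- lever: Loose steel lever, 0.15 kg, 20 mm wide, its cross pin lying in the cradle's slots. Origin: middle of the pin, 100 mm above the bench; axes as the store's at rest. Long arm 215 mm towards -y, rising 22 degrees; short arm 100 mm towards +y, its smooth roller under the lid's tongue. Pressing turns it about +x by 0.62 rad, until the long arm slopes 14 degrees down and lies on the pillar.
- lever_pad (a point): Middle of the top of the black rubber press pad (32 mm across, 36 mm along the lever) at the long arm's end: 200 mm from the pin along the arm, 16 mm above its centre line, 190 mm above the bench at rest, 71 mm fully down; circles round the pin. Pressing takes 4 to 8 N at first, 1 to 3 N near the bottom; with the stop in the way the pad sinks only about 1 cm.
- lid (a joint): Hinge of the heavy grey lid (104 x 94 x 18 mm, 2 to 3.3 kg) with a steel tongue 44 mm wide reaching from the well over the lever's roller. 0 rad shut; about 0.45 rad when the lever is fully down. Falls shut when the lever is let go.
- lid_tongue (a point): Tip of the lid's tongue, 110 mm above the bench when shut, about 175 mm with the lever fully down.
- stop (a joint): Slide of the steel stop along the store's +x (away from the robot), 0 to 0.045 m. At the start (0 to 0.008) its block, 24 mm wide and 122 mm high, stands under the lever; at 0.045 it is fully in and the lever is free. Stays where it is left; about 2 N of friction.
- stop_plate (a point): Middle of the near face of the stop's black push plate (24 mm wide, 8 mm thick, 13 to 79 mm above the bench), which faces -x of the store, at the store's y -100 mm. This point is 46 mm above the bench and 110 mm before the lever's line when the joint reads 0. Push it along the store's +x.
- cup: Bystander: specimen cup with orange lid, 64 mm wide, 63 mm tall, standing before the store. Origin under its centre.
- tape: Bystander: roll of tape lying flat, 67 mm wide, 19 mm high, near the well. Origin under its centre.
- pad_notes: Bystander: block of yellow notes 67 x 68 x 21 mm. Origin under its centre.
- bottle: Bystander: small bottle with black cap, 35 mm wide, 75 mm tall. Origin under its centre.
- mug_1: Bystander: white dotted mug, 78 mm wide, 93 mm tall, right of the store. Origin under its centre.
- bench_timer: Bystander: white bench timer 38 x 64 x 61 mm at the left. Origin under its centre.

How it is judged:
By the outcome, as a careful person would: the job done as asked, in the order asked, and still so for the second after the job is handed in, while the arm keeps its last pose, push and grip.
It also fails if it takes over 42 s, if anything falls off the work surface, if the arm or the gripper's body presses on something with over 40 N, if the wrist force passes 120 N, or if a joint passes its speed limit or range.

## Working session

There is one attempt and no reset: what is moved stays moved. The work goes in short steps, Python scripts to look and compute and a tool call to move; the robot and the scene stay as the last step left them, time stands still between calls to the robot, and variables do not carry over. Pictures are saved under pics/ and viewed, and the job is handed in when it is done.

Besides the shell and the picture viewer there is one more tool, called after ">>>" as a command line: name --pt "numbers of a row" for each row, then --argument value for the rest. move_arm: Moves the arm, as the interface text tells. Its arguments: {"type":"object","properties":{"deltas":{"type":"array","items":{"type":"array","items":{"type":"number"}}},"force":{"type":"number"}},"required":["deltas"]}

```bash
ls; mkdir -p pics
python3 - <<'E'
from station import manip
import cv2,numpy as np
print(manip.sense())
for n in ["scene","side","wrist"]:
    c=manip.get_calibration(n);p,d=manip.snapshot(n)
    cv2.imwrite(f"pics/{n}0.png",p[:,:,::-1]);np.savez(f"pics/{n}0.npz",p=p,d=d,**{k:np.array(v) for k,v in c.items()})
    print(n,c)
E
```

```text
pics
{'t': 0.0, 'q': array([ 1.10253386e+00,  5.28490811e-01,  1.43391156e+00,  2.67348842e-05,
        1.18141604e+00, -1.78518419e-01]), 'qd': array([ 5.35595332e-04,  1.03418858e-03,  5.45802722e-04, -1.35247358e-03,
        6.92774412e-05,  1.83886013e-03]), 'tau': array([-4.06972449e-04, -4.42363715e+01, -1.78023380e+01, -1.79416847e-04,
        8.45680333e-03,  2.76744413e-05]), 'tcp_pos': array([0.17822099, 0.59831914, 0.24131552]), 'tool_rot': array([ 1.44370743e-01,  9.89523042e-01, -1.05126048e-03, -3.65373661e-04]), 'force': array([0.42600675, 0.52787292, 0.18025436]), 'ft_torque': array([-0.03230523,  0.02711872, -0.03865111]), 'finger_gap': 1.0004194353558564}
scene {'vfov': 51.58107550187694, 'cx': 320.8462311613737, 'cy': 197.02867562730034, 'D': array([0.0181597, 0.       , 0.       , 0.       , 0.       ]), 'pose': array([[ 0.65287603, -0.3285234 ,  0.68251393, -0.30158895],
       [-0.75702159, -0.31381456,  0.57309574, -0.69389974],
       [ 0.02590744, -0.89083826, -0.45358131,  0.68275619],
       [ 0.        ,  0.        ,  0.        ,  1.        ]])}
side {'vfov': 43.280260745427114, 'cx': 320.72483023927583, 'cy': 194.25626999034, 'D': array([-0.05008614,  0.        ,  0.        ,  0.        ,  0.        ]), 'pose': array([[-0.54837898, -0.41844655,  0.72400482, -0.728331  ],
       [-0.83599949,  0.29465572, -0.46290697,  0.76254066],
       [-0.01963034, -0.85911611, -0.5114041 ,  0.99482044],
       [ 0.        ,  0.        ,  0.        ,  1.        ]])}
wrist {'vfov': 59.93885476807958, 'cx': 320.61840751833944, 'cy': 198.21404017499313, 'D': array([-0.07549947,  0.        ,  0.        ,  0.        ,  0.        ]), 'pose': array([[ 0.28505987,  0.91365563,  0.28978314,  0.10339064],
       [ 0.95850783, -0.27112097, -0.088069  ,  0.62111589],
       [-0.00189845,  0.30286435, -0.95303178,  0.37201915],
       [ 0.        ,  0.        ,  0.        ,  1.        ]])}
```

View pics/scene0.png

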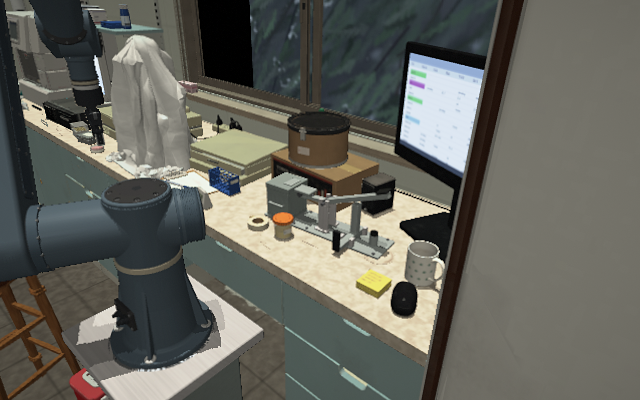

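View pics/side0.png

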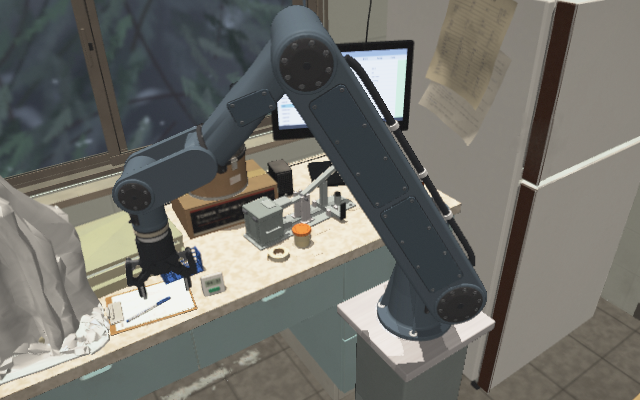

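View pics/wrist0.png

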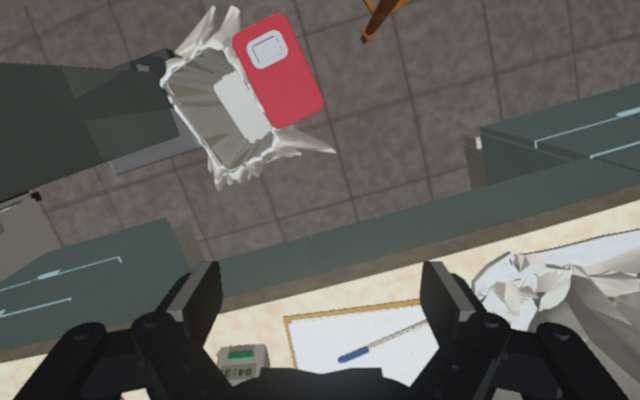

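```bash
cat > h.py <<'E'
import numpy as np,cv2
def cloud(z):
    d=z['d'];h,w=d.shape;f=h/2/np.tan(np.radians(float(z['vfov'])/2))
    K=np.array([[f,0,float(z['cx'])],[0,f,float(z['cy'])],[0,0,1]])
    uv=np.stack(np.meshgrid(np.arange(w),np.arange(h)),-1).reshape(-1,1,2).astype(float)
    n=cv2.undistortPoints(uv,K,z['D']).reshape(h,w,2)
    P=np.dstack([n*d[...,None],d]);T=z['pose']
    W=P@T[:3,:3].T+T[:3,3];W[d<=0]=np.nan
    return W
def proj(z,X):
    h,w=z['d'].shape;f=h/2/np.tan(np.radians(float(z['vfov'])/2))
    K=np.array([[f,0,float(z['cx'])],[0,f,float(z['cy'])],[0,0,1]])
    T=np.linalg.inv(z['pose']);r,_=cv2.Rodrigues(T[:3,:3])
    return cv2.projectPoints(np.array(X,float),r,T[:3,3],K,z['D'])[0].reshape(-1,2)
E
python3 - <<'E'
import numpy as np,cv2
from h import *
z=np.load('pics/scene0.npz')
c=z['p'][150:320,230:450,::-1];cv2.imwrite('pics/sc_z.png',cv2.resize(c,None,fx=3.5,fy=3.5,interpolation=cv2.INTER_CUBIC))
z=np.load('pics/side0.npz')
c=z['p'][140:270,220:380,::-1];cv2.imwrite('pics/si_z.png',cv2.resize(c,None,fx=4.5,fy=4.5,interpolation=cv2.INTER_CUBIC))
E
```

```text
(no output)
```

View pics/sc_z.png

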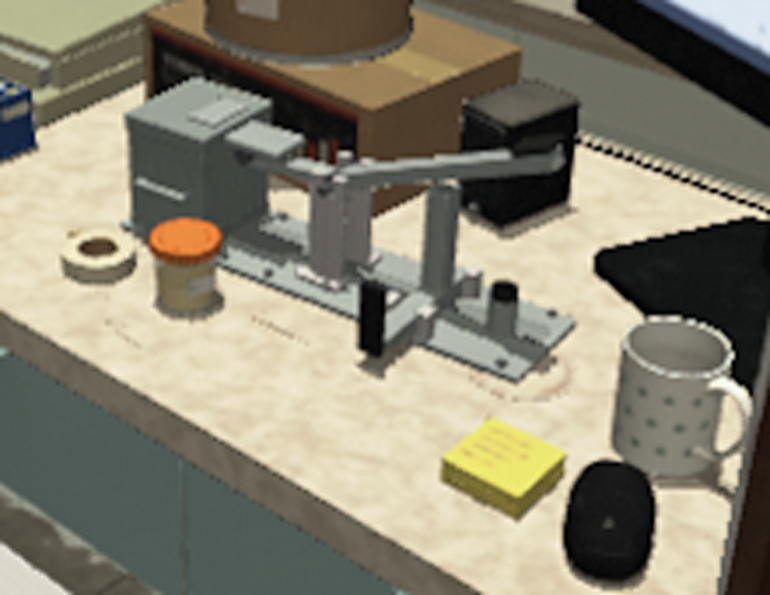

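View pics/si_z.png

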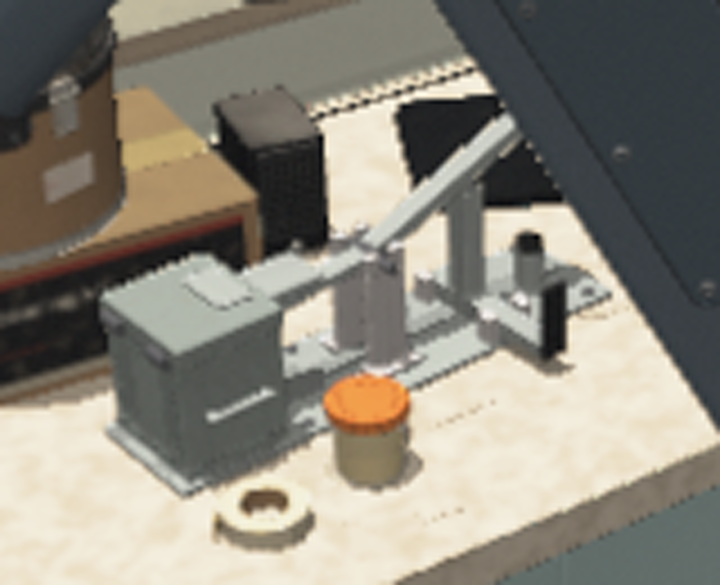

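Run:
```python
from h import *
for n,o,s,pts in [('scene',(230,150),3.5,dict(pillar=(504,289),plateTop=(372,288),plate=(371,320),plateBot=(371,348),lever1=(440,168),pad=(545,160),lidc=(215,110),cup=(185,240),baseR=(570,325),baseN=(518,376),stoptop=(443,188))),
 ('side',(220,140),4.5,dict(pillar=(528,240),plate=(552,320),lever1=(440,190),lidc=(220,285),cup=(367,400),baseL=(190,490),stop=(465,240)))]:
    z=np.load(f'pics/{n}0.npz');W=cloud(z)
    for k,(a,b) in pts.items():
        u,v=round(a/s+o[0]),round(b/s+o[1])
        print(n,k,(u,v),np.round(np.nanmedian(W[v-1:v+2,u-1:u+2].reshape(-1,3),0),3),np.round(W[v,u],3))
    m=(W[...,2]>.1)&(W[...,2]<.135)&(W[...,0]>.4)&(W[...,0]<.9)&(abs(W[...,1])<.4)
    # base plate points z ~8mm
    # plate: dark pixels in region
    p=z['p'].astype(int)
    if n=='scene': R=(slice(225,256),slice(328,345))
    else: R=(slice(198,225),slice(335,350))
    k=p[R].max(-1)<50
    Q=W[R][k];Q=Q[(Q[:,2]>.015)&(Q[:,2]<.09)]
    print(len(Q),Q.mean(0).round(3),Q.min(0).round(3),Q.max(0).round(3))
    l=W[150:270,220:450] ;pp=p[150:270,220:450]
    # lid top
    mm=(l[...,2]>.115)&(l[...,2]<.14)&(l[...,1]>.0)&(l[...,1]<.35)&(l[...,0]>.45)&(l[...,0]<.75)
    q=l[mm][:,:2].astype(np.float32); print('lid',len(q),np.median(l[mm][:,2]),cv2.minAreaRect(q))
```

```text
scene pillar (374, 233) [ 0.586 -0.154  0.049] [ 0.587 -0.153  0.047]
scene plateTop (336, 232) [ 0.478 -0.096  0.075] [ 0.482 -0.095  0.073]
scene plate (336, 241) [ 0.476 -0.101  0.05 ] [ 0.475 -0.102  0.05 ]
scene plateBot (336, 249) [ 0.476 -0.102  0.022] [ 0.477 -0.102  0.022]
scene lever1 (356, 198) [ 0.573 -0.09   0.144] [ 0.574 -0.09   0.144]
scene pad (386, 196) [ 0.583 -0.182  0.18 ] [ 0.581 -0.183  0.18 ]
scene lidc (291, 181) [0.558 0.153 0.124] [0.556 0.153 0.126]
scene cup (283, 219) [0.447 0.08  0.061] [0.447 0.08  0.06 ]
scene baseR (393, 243) [ 0.643 -0.189  0.002] [ 0.642 -0.189  0.002]
scene baseN (378, 257) [ 0.546 -0.2    0.006] [ 0.544 -0.2    0.007]
scene stoptop (357, 204) [ 0.585 -0.091  0.12 ] [ 0.582 -0.09   0.122]
134 [ 0.476 -0.1    0.05 ] [ 0.471 -0.11   0.015] [ 0.484 -0.088  0.08 ]
lid 1164 0.12125302975111524 ((0.6185895800590515, 0.18884137272834778), (0.24614159762859344, 0.3062221109867096), 5.451317310333252)
side pillar (337, 193) [ 0.583 -0.148  0.049] [ 0.58  -0.145  0.052]
side plate (343, 211) [ 0.474 -0.098  0.045] [ 0.476 -0.098  0.045]
side lever1 (318, 182) [ 0.568 -0.057  0.132] [ 0.568 -0.056  0.132]
side lidc (269, 203) [0.557 0.144 0.124] [0.558 0.144 0.123]
side cup (302, 229) [0.446 0.089 0.06 ] [0.447 0.087 0.059]
side baseL (262, 249) [0.494 0.213 0.002] [0.493 0.214 0.004]
side stop (323, 193) [ 0.572 -0.078  0.077] [ 0.569 -0.077  0.08 ]
60 [ 0.474 -0.094  0.047] [ 0.466 -0.105  0.017] [ 0.479 -0.081  0.079]
lid 1130 0.12106573442320312 ((0.6307941675186157, 0.11133752763271332), (0.23759286105632782, 0.27750182151794434), 17.836090087890625)
```

Run:
```python
from h import *
from scipy.optimize import least_squares
P=[]
for n in ['scene','side']:
    z=np.load(f'pics/{n}0.npz');W=cloud(z).reshape(-1,3);C=z['p'].reshape(-1,3).astype(int)
    k=(abs(W[:,0]-.57)<.2)&(abs(W[:,1])<.35)&(W[:,2]>-.01)&(W[:,2]<.25);P.append(np.c_[W[k],C[k]])
Q=np.vstack(P)
def loc(p,X):
    c,s=np.cos(p[2]),np.sin(p[2]);d=X[:,:2]-p[:2];return np.c_[d@[c,s],d@[-s,c],X[:,2]]
def boxd(L,c,h):
    q=abs(L-c)-h;return np.linalg.norm(np.maximum(q,0),axis=1)+np.minimum(q.max(1),0)
def sd(p,X):
    L=loc(p,X)
    D=[boxd(L,[0,-.0,.004],[.055,.2125,.004]),boxd(L,[0,.16,.053],[.05,.045,.053]),boxd(L,[0,.16,.115],[.052,.047,.009])]
    a=np.radians(22);e=np.array([0,-np.cos(a),np.sin(a)]);M=L-[0,0,.1]
    t=M@e;u=M@np.array([0,np.sin(a),np.cos(a)])
    D.append(boxd(np.c_[M[:,0],t,u],[0,.1,0],[.01,.115,.008]))
    r=np.hypot(L[:,0],L[:,1]+.165);D.append(np.maximum(abs(r-.012),0)+np.maximum(L[:,2]-.05,0))
    D.append(boxd(L,[-.106+p[3],-.1,.046],[.004,.012,.033]))
    return np.min(np.abs(D),0)
# exclude bench
X=Q[(Q[:,2]>.012),:3]
p=np.array([.565,-.01,.1,.002])
for it in range(15):
    d=sd(p,X);S=X[d<(.02 if it<5 else .008)]
    r=least_squares(lambda q:np.minimum(sd(q,S),.01),p,loss='soft_l1',f_scale=.002,diff_step=1e-4);p=r.x
print(p,len(S),np.median(sd(p,S)))
for yy in np.linspace(-.05,.25,7):
    q=p.copy();q[2]=yy
    d=sd(q,X);print(yy,(d<.004).sum())
c,s=np.cos(p[2]),np.sin(p[2]);Wd=lambda x,y:np.round([p[0]+c*x-s*y,p[1]+s*x+c*y],4)
print('plate',Wd(-.11+p[3],-.1),'pillar',Wd(0,-.165),'lid',Wd(0,.16),'pad',Wd(0,-(.2*np.cos(.384)-.016*np.sin(.384))),'padend',Wd(0,-.198))
L=loc(p,Q[:,:3]); k=(Q[:,3:6].max(1)<50)&(abs(L[:,1]+.1)<.03)&(abs(L[:,0]+.1)<.03)&(L[:,2]>.015)
print('plate local',np.round(np.percentile(L[k],[3,25,50,75,97],axis=0),4))
k=(L[:,2]>.1)&(L[:,2]<.2)&(L[:,1]<-.05)&(abs(L[:,0])<.03)
for lo in np.arange(-.2,-.05,.03):
    m=k&(L[:,1]>lo)&(L[:,1]<lo+.03); print(lo,m.sum(),L[m].min(0).round(3),L[m].max(0).round(3))
# obstacles
for n,X0,X1 in [('near',-.2,-.06)]:
    m=(L[:,2]>.012)&(L[:,0]<-.06)
    W=Q[m,:3]; print(W[:, :2].min(0),W[:,:2].max(0))
```

```text
[0.57095718 0.01383518 0.10535936 0.00248472] 4264 0.00151620565767995
-0.05 1469
-6.938893903907228e-18 1917
0.04999999999999999 2333
0.09999999999999999 3654
0.14999999999999997 2509
0.19999999999999996 1886
0.25 1610
plate [ 0.4746 -0.0969] pillar [ 0.5883 -0.1502] lid [0.5541 0.1729] pad [ 0.5898 -0.1646] padend [ 0.5918 -0.1831]
plate local [[-0.1111 -0.1119  0.0193]
 [-0.1084 -0.1069  0.0334]
 [-0.1071 -0.1017  0.0497]
 [-0.1055 -0.0964  0.065 ]
 [-0.1015 -0.0898  0.0771]]
-0.2 119 [-0.019 -0.2    0.163] [ 0.015 -0.17   0.194]
-0.17 85 [-0.017 -0.17   0.143] [ 0.013 -0.14   0.184]
-0.14 144 [-0.016 -0.14   0.101] [ 0.011 -0.11   0.168]
-0.11000000000000001 230 [-0.018 -0.11   0.1  ] [ 0.015 -0.081  0.158]
-0.08000000000000002 122 [-0.016 -0.08   0.112] [ 0.019 -0.05   0.146]Traceback (most recent call last):
  File "<stdin>", line 37, in <module>
    return umr_minimum(a, axis, None, out, keepdims, initial, where)
ValueError: zero-size array to reduction operation minimum which has no identity
```

>>> move_arm --pt "-0.04 -0.03 0 -0.05 0" --pt "-0.13 -0.08 0 -0.15 0" --pt "-0.23 -0.15 0 -0.28 0" --pt "-0.33 -0.21 0 -0.41 0" --pt "-0.43 -0.275 0 -0.54 0" --pt "-0.53 -0.34 0 -0.67 0" --pt "-0.62 -0.4 0 -0.76 0" --pt "-0.68 -0.436 0 -0.79 0"

```text
t: 0.82
tcp_pos: [0.382, 0.3614, 0.2422]
tool_rot: [-0.054, 0.999, -0.0, -0.0]
force: [0.8, 0.1, 0.2]
finger_gap: -0.001
```

```bash
cat > s.py <<'E'
from station import manip
import numpy as np,sys
from scipy.spatial.transform import Rotation as R
s=manip.sense();p=s['tcp_pos'];M=R.from_quat(s['tool_rot']).as_matrix()
print(s['t'],p.round(4),'F',s['force'].round(1),'gap',round(s['finger_gap'],3),'xang',np.degrees(np.arctan2(M[1,0],M[0,0])).round(2),'tilt',M[:,2].round(3))
P=np.array([.57096,.01384]);yaw=.10536;c,sn=np.cos(yaw),np.sin(yaw)
d=p[:2]-P;print('store xy',(c*d[0]+sn*d[1]).round(4),(-sn*d[0]+c*d[1]).round(4))
a=list(map(float,sys.argv[1:]))
for i in range(0,len(a),3):   # targets in store x y z (TCP)
    w=np.array([P[0]+c*a[i]-sn*a[i+1],P[1]+sn*a[i]+c*a[i+1],a[i+2]])
    print('target',a[i:i+3],w.round(3),'shift units',(M.T@(w-p)/.4).round(4))
E
python3 s.py -.16 -.1 .24 -.16 -.1 .045
```

```text
0.8167 [0.382  0.3614 0.2422] F [0.8 0.1 0.2] gap -0.001 xang -173.85 tilt [-0. -0. -1.]
store xy -0.1513 0.3655
target [-0.16, -0.1, 0.24] [ 0.422 -0.102  0.24 ] shift units [ 0.0238 -1.1636  0.0058]
target [-0.16, -0.1, 0.045] [ 0.422 -0.102  0.045] shift units [ 0.0236 -1.1635  0.4933]
```

>>> move_arm --pt "0 -0.06 0 0 0" --pt "0.01 -0.16 0 0 0" --pt "0.01 -0.26 0 0 0" --pt "0.02 -0.36 0 0 0" --pt "0.02 -0.46 0 0 0" --pt "0.03 -0.56 0 0 0" --pt "0.03 -0.66 0 0 0" --pt "0.04 -0.76 0 0 0"

```text
t: 1.48
tcp_pos: [0.3977, 0.0574, 0.2425]
tool_rot: [-0.053, 0.999, -0.0, 0.001]
force: [0.6, 0.2, 0.3]
finger_gap: 0.0
```

>>> move_arm --pt "0 -0.1 0.02 0 0" --pt "0 -0.2 0.08 0 0" --pt "0 -0.29 0.16 0 0" --pt "0 -0.35 0.24 0 0" --pt "0 -0.38 0.32 0 0" --pt "0 -0.38 0.38 0 0" --pt "0 -0.38 0.38 0 0" --pt "0 -0.38 0.38 0 0"

```text
t: 2.15
tcp_pos: [0.4123, -0.0916, 0.0894]
tool_rot: [-0.052, 0.999, 0.001, -0.002]
force: [0.4, 0.7, 0.0]
finger_gap: -0.001
```

```bash
python3 s.py -.13 -.1 .045
python3 - <<'E'
from station import manip
import cv2,numpy as np
for n in ["scene","wrist"]:
    c=manip.get_calibration(n);p,d=manip.snapshot(n)
    np.savez(f"pics/{n}1.npz",p=p,d=d,**{k:np.array(v) for k,v in c.items()})
    if n=='scene': p=cv2.resize(p[150:300,250:450],None,fx=4,fy=4,interpolation=cv2.INTER_CUBIC)
    cv2.imwrite(f"pics/{n}1.png",p[:,:,::-1])
E
```

```text
2.15 [ 0.4123 -0.0916  0.0894] F [0.4 0.7 0. ] gap -0.001 xang -174.02 tilt [-0.004  0.002 -1.   ]
store xy -0.1689 -0.0882
target [-0.13, -0.1, 0.045] [ 0.452 -0.099  0.045] shift units [-0.0978 -0.0297  0.1105]
```

View pics/scene1.png

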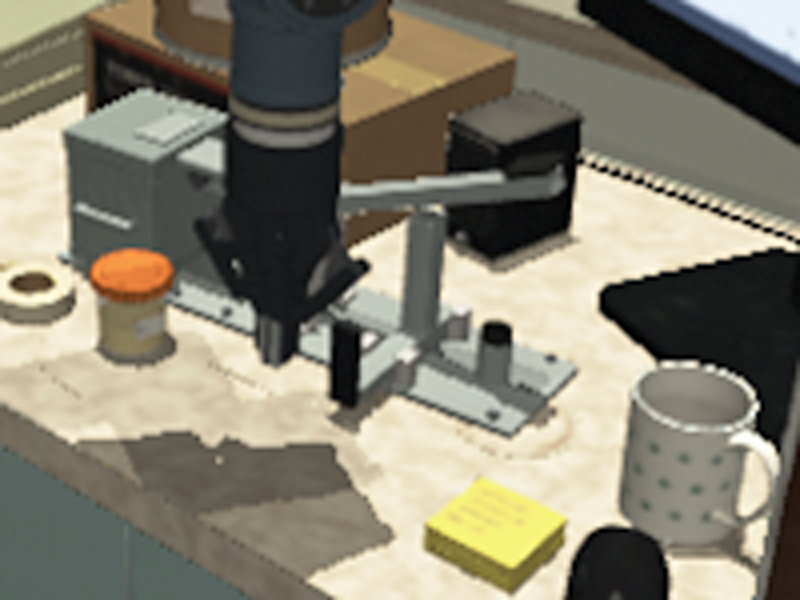

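View pics/wrist1.png

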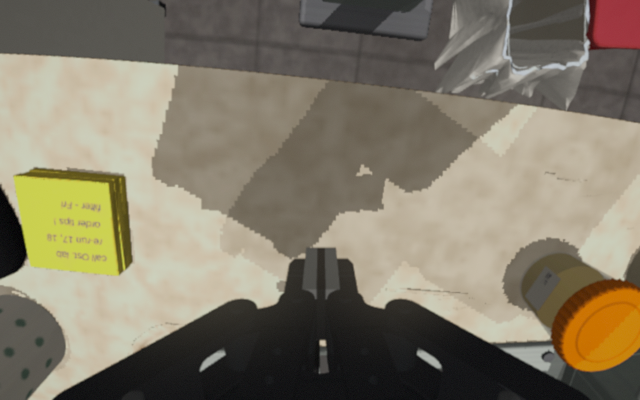

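>>> move_arm --pt "0 -0.02 0.04 0 0" --pt "0 -0.03 0.08 0 0" --pt "0 -0.03 0.11 0 0" --pt "-0.03 -0.03 0.11 0 0" --pt "-0.06 -0.03 0.11 0 0" --pt "-0.09 -0.03 0.11 0 0" --pt "-0.09 -0.03 0.11 0 0" --pt "-0.09 -0.03 0.11 0 0"

```text
t: 2.92
tcp_pos: [0.4517, -0.0999, 0.0482]
tool_rot: [-0.054, 0.999, -0.001, 0.002]
force: [0.8, -0.0, 0.5]
finger_gap: 0.0
```

```bash
python3 s.py -.075 -.1 .045
python3 - <<'E'
from station import manip
import cv2,numpy as np
for n in ["scene"]:
    p,d=manip.snapshot(n)
    if n=='scene': p=cv2.resize(p[170:290,270:420],None,fx=5,fy=5,interpolation=cv2.INTER_CUBIC)
    cv2.imwrite(f"pics/{n}2.png",p[:,:,::-1])
E
```

```text
2.9167 [ 0.4517 -0.0999  0.0482] F [ 0.8 -0.   0.5] gap 0.0 xang -173.84 tilt [ 0.004 -0.002 -1.   ]
store xy -0.1305 -0.1005
target [-0.075, -0.1, 0.045] [ 0.507 -0.093  0.045] shift units [-0.1388  0.0011  0.0084]
```

View pics/scene2.png

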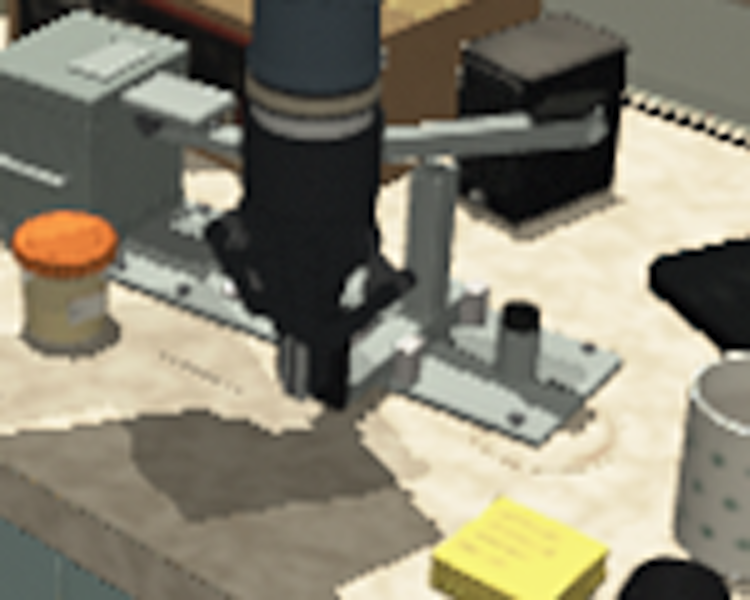

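>>> move_arm --pt "-0.015 0 0.005 0 0" --pt "-0.03 0 0.005 0 0" --pt "-0.045 0 0.005 0 0" --pt "-0.06 0 0.005 0 0" --pt "-0.075 0 0.005 0 0" --pt "-0.09 0 0.005 0 0" --pt "-0.1 0 0.005 0 0" --pt "-0.1 0 0.005 0 0"

```text
t: 3.63
tcp_pos: [0.4917, -0.0961, 0.0442]
tool_rot: [-0.053, 0.999, -0.0, 0.001]
force: [0.2, 0.1, 0.1]
finger_gap: 0.002
```

```bash
python3 s.py -.075 -.1 .045
```

```text
3.6333 [ 0.4917 -0.0961  0.0442] F [0.2 0.1 0.1] gap 0.002 xang -173.95 tilt [ 0.002 -0.001 -1.   ]
store xy -0.0904 -0.101
target [-0.075, -0.1, 0.045] [ 0.507 -0.093  0.045] shift units [-0.0385  0.0024 -0.0019]
```

>>> move_arm --pt "-0.01 0 0 0 0" --pt "-0.015 0 0 0 0" --pt "-0.02 0 0 0 0" --pt "-0.025 0 0 0 0" --pt "-0.03 0 0 0 0" --pt "-0.035 0 0 0 0" --pt "-0.037 0 0 0 0" --pt "-0.04 0 0 0 0"

```text
t: 4.3
tcp_pos: [0.5049, -0.0941, 0.0442]
tool_rot: [-0.053, 0.999, 0.0, -0.001]
force: [-6.6, -3.3, 1.1]
finger_gap: 0.002
```

```bash
python3 s.py -.075 -.1 .045;python3 - <<'E'
from station import manip
import cv2,numpy as np
for n in ["scene","side"]:
    c=manip.get_calibration(n);p,d=manip.snapshot(n)
    np.savez(f"pics/{n}3.npz",p=p,d=d,**{k:np.array(v) for k,v in c.items()})
    if n=='scene': p=cv2.resize(p[170:290,270:420],None,fx=5,fy=5,interpolation=cv2.INTER_CUBIC)
    cv2.imwrite(f"pics/{n}3.png",p[:,:,::-1])
E
```

```text
4.3 [ 0.5049 -0.0941  0.0442] F [-6.6 -3.3  1.1] gap 0.002 xang -173.94 tilt [-0.003  0.001 -1.   ]
store xy -0.077 -0.1004
target [-0.075, -0.1, 0.045] [ 0.507 -0.093  0.045] shift units [-0.005  0.001 -0.002]
```

View pics/scene3.png

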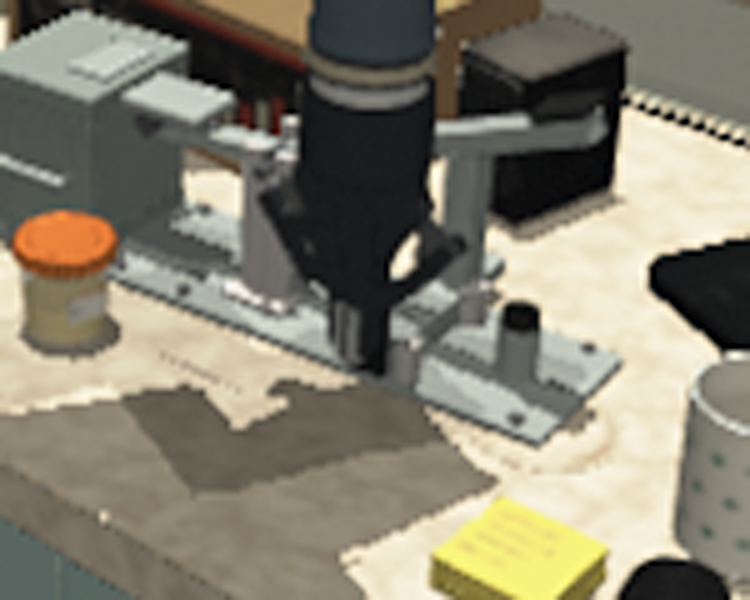

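>>> move_arm --pt "-0.004 0 0 0 0" --pt "-0.008 0 0 0 0" --pt "-0.01 0 0 0 0" --pt "-0.01 0 0 0 0" --pt "-0.01 0 0 0 0" --pt "-0.01 0 0 0 0" --pt "-0.01 0 0 0 0" --pt "-0.01 0 0 0 0"

```text
t: 5.07
tcp_pos: [0.5046, -0.0926, 0.0438]
tool_rot: [-0.053, 0.999, 0.002, -0.006]
force: [-12.0, -2.9, 3.4]
finger_gap: 0.002
```

```bash
python3 s.py -.11 -.1 .045
```

```text
5.0667 [ 0.5046 -0.0926  0.0438] F [-12.   -2.9   3.4] gap 0.002 xang -173.92 tilt [-0.012  0.003 -1.   ]
store xy -0.0772 -0.0989
target [-0.11, -0.1, 0.045] [ 0.472 -0.097  0.045] shift units [ 0.082  -0.0026 -0.0021]
```

>>> move_arm --pt "0.03 0 0 0 0" --pt "0.08 0 0 0 0" --pt "0.13 0 0 0 0" --pt "0.15 0 -0.05 0 0" --pt "0.15 0 -0.15 0 0" --pt "0.15 0 -0.25 0 0" --pt "0.15 0 -0.35 0 0" --pt "0.15 0 -0.45 0 0"

```text
t: 5.73
tcp_pos: [0.4513, -0.1003, 0.2267]
tool_rot: [-0.052, 0.999, -0.0, 0.002]
force: [0.6, -0.6, 1.0]
finger_gap: -0.003
```

>>> move_arm --pt "0 0 -0.05 0 0" --pt "0 0 -0.07 0 0" --pt "0 0 -0.07 0 0" --pt "0 0 -0.07 0 0" --pt "0 0 -0.07 0 0" --pt "0 0 -0.07 0 0" --pt "0 0 -0.07 0 0" --pt "0 0 -0.07 0 0"

```text
t: 6.4
tcp_pos: [0.45, -0.0999, 0.2511]
tool_rot: [-0.053, 0.999, 0.001, -0.001]
force: [0.5, 0.1, -0.5]
finger_gap: -0.002
```

```bash
python3 s.py 0 -.18 .26 0 -.18 .215 0 -.18 .2;python3 - <<'E'
from station import manip
import cv2,numpy as np
from h import *
P=np.array([.57096,.01384]);yaw=.10536;c,s=np.cos(yaw),np.sin(yaw)
for n in ["scene"]:
    cc=manip.get_calibration(n);p,d=manip.snapshot(n)
    np.savez(f"pics/{n}4.npz",p=p,d=d,**{k:np.array(v) for k,v in cc.items()})
    W=cloud(np.load(f"pics/{n}4.npz")).reshape(-1,3);D=W[:,:2]-P
    L=np.c_[D@[c,s],D@[-s,c],W[:,2]]
    k=(p.reshape(-1,3).max(1)<50)&(abs(L[:,1]+.1)<.02)&(L[:,0]<-.03)&(L[:,0]>-.13)&(L[:,2]>.018)&(L[:,2]<.08)
    print(k.sum(),np.percentile(L[k],[5,50,95],axis=0).round(4))
    k=(L[:,1]<-.07)&(L[:,1]>-.13)&(abs(L[:,0])<.08)&(L[:,2]>.06)&(L[:,2]<.118)
    print('block',k.sum(),np.percentile(L[k],[5,50,95],axis=0).round(4))
    p=cv2.resize(p[150:290,270:430],None,fx=5,fy=4,interpolation=cv2.INTER_CUBIC)
    cv2.imwrite(f"pics/{n}4.png",p[:,:,::-1])
E
```

```text
6.4 [ 0.45   -0.0999  0.2511] F [ 0.5  0.1 -0.5] gap -0.002 xang -173.98 tilt [-0.002  0.001 -1.   ]
store xy -0.1323 -0.1004
target [0.0, -0.18, 0.26] [ 0.59  -0.165  0.26 ] shift units [-0.3307 -0.1988 -0.0234]
target [0.0, -0.18, 0.215] [ 0.59  -0.165  0.215] shift units [-0.331  -0.199   0.0891]
target [0.0, -0.18, 0.2] [ 0.59  -0.165  0.2  ] shift units [-0.331  -0.1991  0.1266]
125 [[-0.0666 -0.1122  0.0213]
 [-0.0637 -0.1032  0.0495]
 [-0.0599 -0.0931  0.0762]]
block 203 [[-0.0649 -0.1117  0.0618]
 [ 0.0339 -0.1051  0.0789]
 [ 0.0516 -0.0913  0.1105]]
```

View pics/scene4.png

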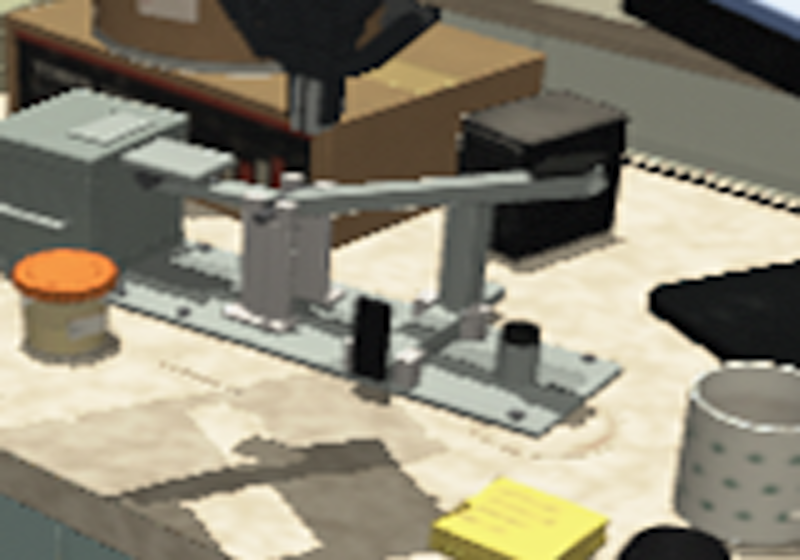

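Run:
```python
from h import *
P=np.array([.57096,.01384]);yaw=.10536;c,s=np.cos(yaw),np.sin(yaw)
W=cloud(np.load("pics/scene4.npz"))
W0=cloud(np.load("pics/side0.npz"))
for X in (W,W0):
    L=X.reshape(-1,3);D=L[:,:2]-P;L=np.c_[D@[c,s],D@[-s,c],L[:,2]]
    k=(L[:,0]>.025)&(L[:,0]<.25)&(L[:,1]<-.08)&(L[:,1]>-.35)&(L[:,2]>.03)
    L=L[k]
    for a in np.arange(.025,.25,.025):
        m=L[(L[:,0]>=a)&(L[:,0]<a+.025)]
        if len(m):print(a.round(3),len(m),m.min(0).round(3),m.max(0).round(3))
    print()
```

```text
0.025 218 [ 0.027 -0.123  0.03 ] [ 0.05  -0.082  0.12 ]
0.05 26 [ 0.05  -0.112  0.032] [ 0.059 -0.107  0.111]
0.1 857 [ 0.108 -0.35   0.193] [ 0.125 -0.321  0.544]
0.125 1758 [ 0.125 -0.35   0.191] [ 0.15  -0.28   0.544]
0.15 1636 [ 0.15  -0.306  0.031] [ 0.175 -0.08   0.544]
0.175 1610 [ 0.175 -0.337  0.03 ] [ 0.2   -0.082  0.544]
0.2 1533 [ 0.2   -0.334  0.03 ] [ 0.225 -0.081  0.544]
0.225 1311 [ 0.225 -0.192  0.031] [ 0.25  -0.081  0.544]

0.075 2 [ 0.098 -0.348  0.517] [ 0.099 -0.346  0.528]
0.1 103 [ 0.104 -0.35   0.435] [ 0.125 -0.311  0.546]
0.125 121 [ 0.125 -0.349  0.455] [ 0.149 -0.289  0.546]
0.15 5 [ 0.153 -0.301  0.04 ] [ 0.172 -0.08   0.544]
0.175 24 [ 0.178 -0.213  0.109] [ 0.2   -0.081  0.234]
0.2 215 [ 0.2   -0.314  0.032] [ 0.225 -0.081  0.3  ]
0.225 494 [ 0.225 -0.182  0.107] [ 0.25  -0.081  0.373]
```

>>> move_arm --pt "-0.04 -0.025 0 0 0" --pt "-0.1 -0.06 0 0 0" --pt "-0.17 -0.1 0 0 0" --pt "-0.24 -0.145 0 0 0" --pt "-0.29 -0.175 0 0 0" --pt "-0.33 -0.2 0.02 0 0" --pt "-0.33 -0.2 0.05 0 0" --pt "-0.33 -0.2 0.08 0 0"

```text
t: 7.12
tcp_pos: [0.5914, -0.1667, 0.2193]
tool_rot: [-0.052, 0.999, -0.0, 0.0]
force: [0.1, 0.7, -0.5]
finger_gap: 0.001
```

```bash
python3 s.py 0 -.18 .2 0 -.195 .14 0 -.197 .082;python3 - <<'E'
from station import manip
import cv2,numpy as np
for n in ["scene","wrist"]:
    c=manip.get_calibration(n);p,d=manip.snapshot(n)
    np.savez(f"pics/{n}5.npz",p=p,d=d,**{k:np.array(v) for k,v in c.items()})
    if n=='scene': p=cv2.resize(p[140:290,270:430],None,fx=5,fy=4,interpolation=cv2.INTER_CUBIC)
    cv2.imwrite(f"pics/{n}5.png",p[:,:,::-1])
E
```

```text
7.1167 [ 0.5914 -0.1667  0.2193] F [ 0.1  0.7 -0.5] gap 0.001 xang -173.99 tilt [ 0.001 -0.    -1.   ]
store xy 0.0013 -0.1817
target [0.0, -0.18, 0.2] [ 0.59  -0.165  0.2  ] shift units [0.0034 0.0042 0.0483]
target [0.0, -0.195, 0.14] [ 0.591 -0.18   0.14 ] shift units [ 0.0035 -0.0332  0.1983]
target [0.0, -0.197, 0.082] [ 0.592 -0.182  0.082] shift units [ 0.0036 -0.0382  0.3433]
```

View pics/scene5.png

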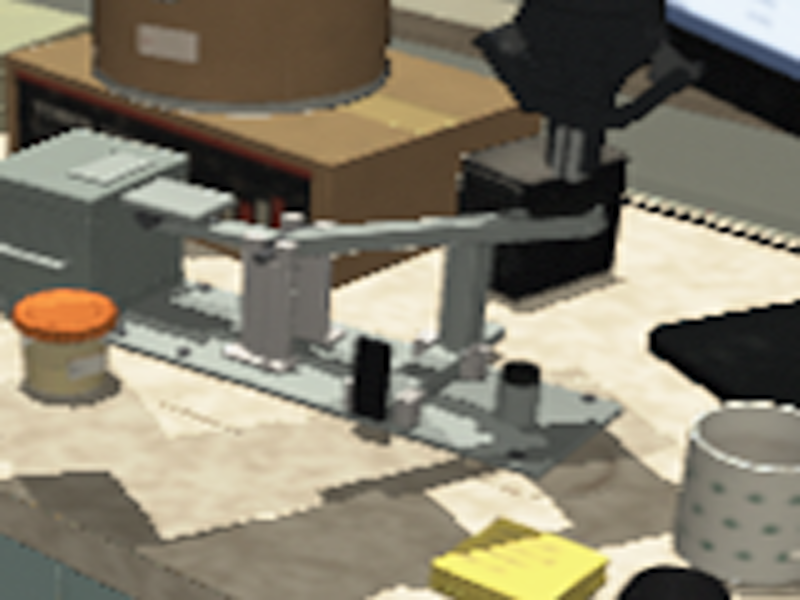

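View pics/wrist5.png

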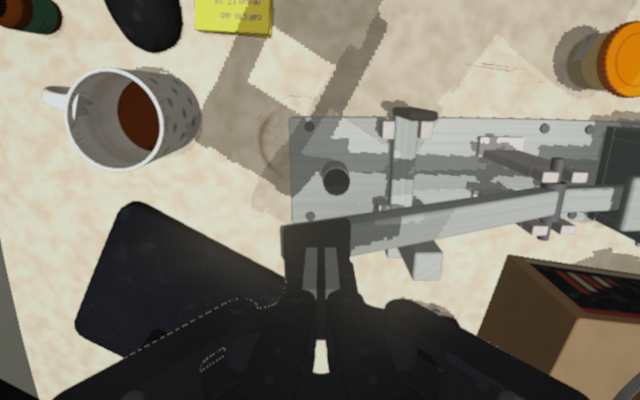

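>>> move_arm --pt "0.002 0 0.015 0 0" --pt "0.003 0 0.03 0 0" --pt "0.003 -0.004 0.045 0 0" --pt "0.003 -0.009 0.06 0 0" --pt "0.003 -0.014 0.075 0 0" --pt "0.003 -0.019 0.09 0 0" --pt "0.003 -0.024 0.105 0 0" --pt "0.003 -0.028 0.12 0 0"

```text
t: 7.88
tcp_pos: [0.5917, -0.179, 0.1739]
tool_rot: [-0.053, 0.999, -0.002, 0.002]
force: [0.6, -3.0, 6.7]
finger_gap: -0.001
```

```bash
python3 s.py 0 -.2 .125 0 -.199 .082;python3 - <<'E'
from station import manip
import cv2,numpy as np
for n in ["scene"]:
    c=manip.get_calibration(n);p,d=manip.snapshot(n)
    if n=='scene': p=cv2.resize(p[140:290,270:430],None,fx=5,fy=4,interpolation=cv2.INTER_CUBIC)
    cv2.imwrite(f"pics/{n}6.png",p[:,:,::-1])
E
```

```text
7.8833 [ 0.5917 -0.179   0.1739] F [ 0.6 -3.   6.7] gap -0.001 xang -173.96 tilt [ 0.005 -0.004 -1.   ]
store xy 0.0004 -0.1939
target [0.0, -0.2, 0.125] [ 0.592 -0.185  0.125] shift units [ 0.0015 -0.0146  0.1223]
target [0.0, -0.199, 0.082] [ 0.592 -0.184  0.082] shift units [ 0.002  -0.0116  0.2298]
```

View pics/scene6.png

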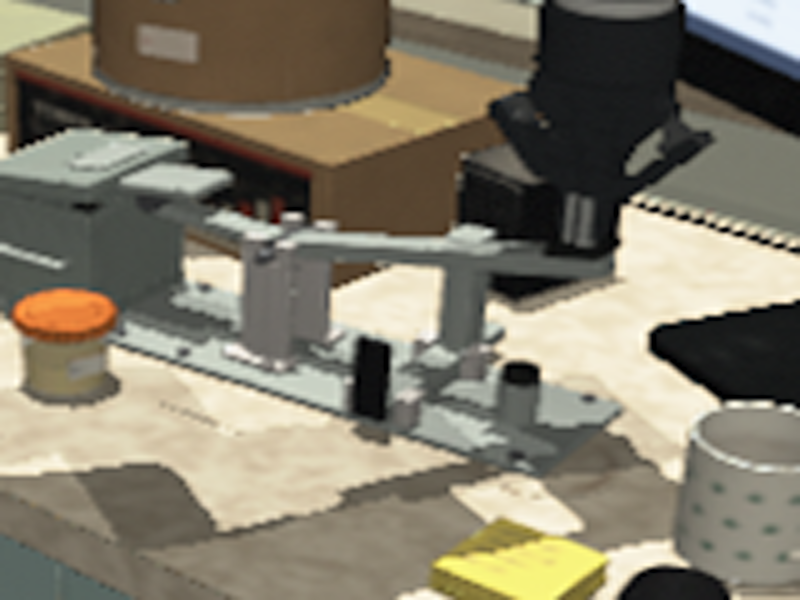

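>>> move_arm --pt "0.001 -0.002 0.015 0 0" --pt "0.001 -0.005 0.03 0 0" --pt "0.001 -0.007 0.045 0 0" --pt "0.001 -0.009 0.06 0 0" --pt "0.001 -0.011 0.075 0 0" --pt "0.001 -0.012 0.09 0 0" --pt "0.001 -0.013 0.105 0 0" --pt "0.001 -0.013 0.12 0 0"

```text
t: 8.6
tcp_pos: [0.5907, -0.183, 0.1243]
tool_rot: [-0.053, 0.999, -0.001, 0.001]
force: [0.6, -3.8, 4.1]
finger_gap: -0.0
```

```bash
python3 s.py 0 -.199 .084
```

```text
8.6 [ 0.5907 -0.183   0.1243] F [ 0.6 -3.8  4.1] gap -0.0 xang -173.98 tilt [ 0.001 -0.001 -1.   ]
store xy -0.0011 -0.1978
target [0.0, -0.199, 0.084] [ 0.592 -0.184  0.084] shift units [-0.0026 -0.0028  0.1007]
```

>>> move_arm --pt "-0.001 -0.003 0.01 0 0" --pt "-0.001 -0.005 0.02 0 0" --pt "-0.002 -0.006 0.03 0 0" --pt "-0.002 -0.006 0.04 0 0" --pt "-0.002 -0.006 0.05 0 0" --pt "-0.002 -0.006 0.06 0 0" --pt "-0.002 -0.006 0.07 0 0" --pt "-0.002 -0.006 0.08 0 0"

```text
t: 9.27
tcp_pos: [0.591, -0.1842, 0.0917]
tool_rot: [-0.053, 0.999, 0.0, -0.0]
force: [-0.5, 1.5, 1.8]
finger_gap: -0.001
```

```bash
python3 s.py 0 -.199 .084
```

```text
9.2667 [ 0.591  -0.1842  0.0917] F [-0.5  1.5  1.8] gap -0.001 xang -173.96 tilt [-0.001  0.    -1.   ]
store xy -0.0009 -0.1991
target [0.0, -0.199, 0.084] [ 0.592 -0.184  0.084] shift units [-0.0023  0.0002  0.0194]
```

>>> move_arm --pt "0 0 0.004 0 0" --pt "0 0.001 0.008 0 0" --pt "0 0.001 0.012 0 0" --pt "0 0.002 0.016 0 0" --pt "0 0.002 0.018 0 0" --pt "0 0.002 0.02 0 0" --pt "0 0.002 0.02 0 0" --pt "0 0.002 0.02 0 0"

```text
t: 9.93
tcp_pos: [0.5912, -0.1839, 0.0843]
tool_rot: [-0.053, 0.999, -0.0, 0.0]
force: [0.1, 0.5, 1.2]
finger_gap: -0.003
```

```bash
python3 s.py 0 -.199 .084;python3 - <<'E'
from station import manip
import cv2,numpy as np
for n in ["scene"]:
    c=manip.get_calibration(n);p,d=manip.snapshot(n)
    np.savez(f"pics/{n}7.npz",p=p,d=d,**{k:np.array(v) for k,v in c.items()})
    if n=='scene': p=cv2.resize(p[140:290,270:430],None,fx=5,fy=4,interpolation=cv2.INTER_CUBIC)
    cv2.imwrite(f"pics/{n}7.png",p[:,:,::-1])
E
```

```text
9.9333 [ 0.5912 -0.1839  0.0843] F [0.1 0.5 1.2] gap -0.003 xang -173.97 tilt [ 0. -0. -1.]
store xy -0.0007 -0.1988
target [0.0, -0.199, 0.084] [ 0.592 -0.184  0.084] shift units [-0.0017 -0.0006  0.0007]
```

View pics/scene7.png

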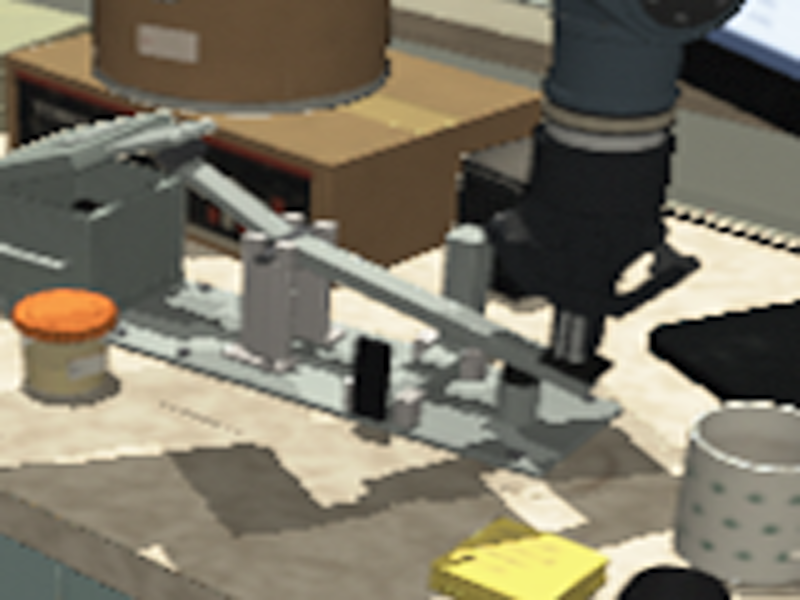

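>>> move_arm --pt "0 0 0.002 0 0" --pt "0 0 0.004 0 0" --pt "0 0 0.006 0 0" --pt "0 0 0.008 0 0" --pt "0 0 0.01 0 0" --pt "0 0 0.01 0 0" --pt "0 0 0.01 0 0" --pt "0 0 0.01 0 0"

```text
t: 10.65
tcp_pos: [0.5913, -0.1837, 0.0819]
tool_rot: [-0.053, 0.999, -0.0, 0.0]
force: [-1.4, 2.5, 11.5]
finger_gap: -0.006
```

```bash
python3 s.py
```

```text
10.65 [ 0.5913 -0.1837  0.0819] F [-1.4  2.5 11.5] gap -0.006 xang -173.97 tilt [ 0.001 -0.    -1.   ]
store xy -0.0005 -0.1986
```

>>> move_arm --pt "0 0 0 0 0" --pt "0 0 0 0 0" --pt "0 0 0 0 0" --pt "0 0 0 0 0" --pt "0 0 0 0 0" --pt "0 0 0 0 0" --pt "0 0 0 0 0" --pt "0 0 0 0 0"

```text
t: 11.32
tcp_pos: [0.5914, -0.1837, 0.0819]
tool_rot: [-0.053, 0.999, -0.0, 0.0]
force: [-2.3, 3.1, 10.5]
finger_gap: -0.002
```

```bash
python3 s.py;python3 - <<'E'
from station import manip
import cv2,numpy as np
from h import *
P=np.array([.57096,.01384]);yaw=.10536;c,s=np.cos(yaw),np.sin(yaw)
n='scene'
cc=manip.get_calibration(n);p,d=manip.snapshot(n)
np.savez(f"pics/{n}8.npz",p=p,d=d,**{k:np.array(v) for k,v in cc.items()})
W=cloud(np.load(f"pics/{n}8.npz")).reshape(-1,3);D=W[:,:2]-P
L=np.c_[D@[c,s],D@[-s,c],W[:,2]]
for lo in np.arange(-.18,.22,.02):
    k=(abs(L[:,0])<.012)&(L[:,1]>=lo)&(L[:,1]<lo+.02)&(L[:,2]>.012)&(L[:,2]<.25)
    if k.any():print(lo.round(3),k.sum(),np.percentile(L[k,2],[5,50,98]).round(3))
k=(p.reshape(-1,3).max(1)<50)&(abs(L[:,1]+.1)<.02)&(L[:,0]<-.03)&(L[:,0]>-.13)&(L[:,2]>.018)&(L[:,2]<.08)
print('stop plate',np.median(L[k],0))
cv2.imwrite("pics/scene8.png",cv2.resize(p[140:300,230:450],None,fx=3.6,fy=3.6,interpolation=cv2.INTER_CUBIC)[:,:,::-1])
E
```

```text
11.3167 [ 0.5914 -0.1837  0.0819] F [-2.3  3.1 10.5] gap -0.002 xang -173.97 tilt [ 0.001 -0.    -1.   ]
store xy -0.0005 -0.1986
-0.18 205 [0.018 0.065 0.184]
-0.16 121 [0.035 0.072 0.173]
-0.14 52 [0.061 0.074 0.159]
-0.12 79 [0.019 0.072 0.085]
-0.1 54 [0.026 0.082 0.089]
-0.08 51 [0.076 0.088 0.093]
-0.06 47 [0.081 0.093 0.098]
-0.04 47 [0.085 0.097 0.102]
-0.02 35 [0.091 0.104 0.109]
-0.0 39 [0.105 0.11  0.117]
0.02 41 [0.11  0.12  0.128]
0.04 46 [0.121 0.131 0.14 ]
0.06 76 [0.135 0.15  0.176]
0.08 9 [0.144 0.169 0.175]
0.1 129 [0.017 0.06  0.158]
0.12 24 [0.102 0.155 0.159]
0.14 15 [0.08  0.086 0.156]
0.16 6 [0.085 0.086 0.148]
0.18 32 [0.076 0.089 0.133]
0.2 4 [0.118 0.121 0.123]
stop plate [-0.06335973 -0.10341483  0.04998047]
```

View pics/scene8.png

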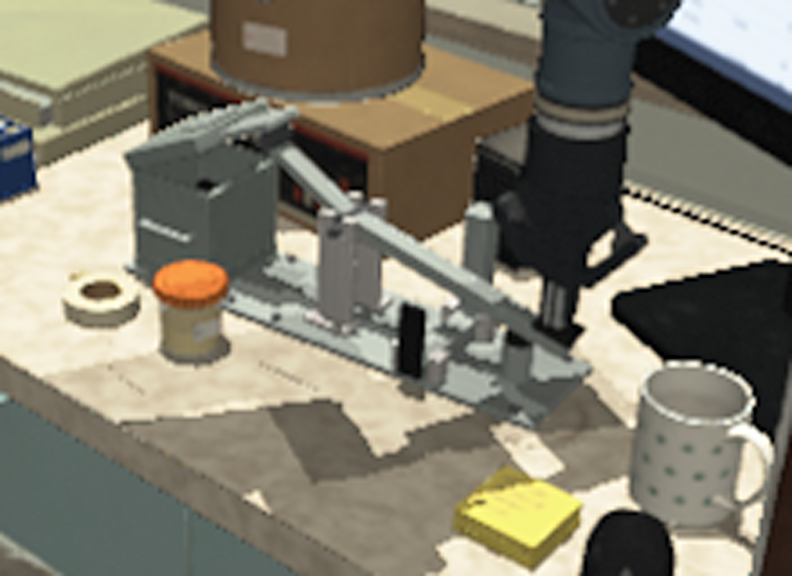

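```bash
python3 -c "
from station import manip
print(manip.sign_off())"; python3 s.py
```

```text
the job is handed in; nothing more can be done
None
the job is handed in; nothing more can be done
```

The vial store is open, and I handed the job in at about 11.4 s with the arm still holding the lever down.

- **Stop:** I pushed it in until it hit its end, where the force rose to 12 N with no further movement. The images show its plate moved about 43–44 mm, from −107 mm to −63 mm in the store's x. That puts the joint at about 0.045.
- **Lever:** I pressed the pad down along its arc with the closed fingertips. It took about 7 N at first, falling to 1–2 N. At TCP z 82 mm (pad about 71 mm) the force rose to 11 N, so the lever is resting on the pillar. It stayed steady at about 10.5 N over a further 0.67 s hold.
- **Lid:** The last picture shows the tongue tip about 175 mm above the bench, the height given for the lever fully down. The lever's pin is still in the cradle.
- **Other things on the bench:** The cup, tape, notes and mug look unmoved in the last picture. The bottle and timer were out of its frame, so I didn't recheck them; the arm's path stayed clear of them.

No check failed or disagreed. The stop and lid positions come from the cameras, which are good to about 2 mm.

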